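Show the technician which cast goes in which case pan

ROBOT

A 7-joint arm with a two-finger parallel gripper is mounted at the origin on the work surface. World frame = base frame: x ahead of the robot, y to its left, z up, the work surface at z = 0. Lengths are in m, angles in rad, forces in N, time in s.
With the tool pointing down it reaches from about 0.4 to 0.85 m from the base axis. Payload 4.5 kg.
Tool frame: the origin (TCP) lies between the finger pads, 19 mm behind the fingertips; this is the grasp point; z points along the fingers, y is the line along which they close (so a half turn about z gives the same grasp; the last joint's range is limited). The gripper opens to 88 mm and grips with 3 to 60 N. Pads are 18 mm wide; open, the fingers measure 123 mm over their backs; the gripper's body (75 mm by 187 mm) begins 45 mm behind the grasp point.
Start: joints at [0.034, 0.689, -0.195, 1.565, 0.157, 0.902, -0.215], TCP at [0.625, 0, 0.257] pointing down, gripper open.
Joint ranges: [-3.01, 3.01], [-0.46, 2.08], [-1.47, 1.51], [0.13, 2.56], [-1, 4.14], [0.04, 2.09], [-2.66, 2.66]. Speed limits (rad/s): [2.57, 2.57, 3.14, 3.14, 3.14, 3.14, 3.14].

INTERFACE

Orientations are given as a unit quaternion [x, y, z, w].
In Python, from plant import sensors, eyes, finish_job gives the robot as it stands.
- The arm moves only by the tool send_rows, never from a script. Its argument "rows" is text: rows parted by semicolons, each of 4 numbers parted by spaces: the shift along the tool's x, y, z normalised to -1 to 1, where 1 is 30 cm, then the turn about the tool's z normalised to -1 to 1, where 1 is 2 pi rad. A call has 1 to 10 rows; each row is the pose to reach, as a shift and turn from the pose commanded when the call began, along the tool's axes at that moment, turning the shorter way round; what a row does not reach only later rows make up. A row lasts 1/12 s, in which the tool goes at most 41.7 mm and 7.16 degrees, less where a joint would pass 70% of its speed; a pose out of reach is approached as far as the arm can. A call with a number of a shift or a turn outside -1 to 1 is refused whole. A call with a gripper value outside its range is refused whole. "jaw" is the closure, from -1 (fully open) to 1 (shut), set as the call begins (left out, the last holds). The fingers move at their own pace and stop on an object; "force" is the grip in N (left out, the last holds). Time passes only in rows, so rows that repeat a pose let the fingers close. It gives the time, the measured TCP pose, the force, the opening and the grip force at its end, in the units of the state.
- sensors.get_state(): the state, without advancing time (a new reading comes with each control period).
- eyes.snapshot(name): name is "scene" or "side" or "wrist"; returns (picture, depth): 420x560x3 uint8, red, green, blue; 420x560 float32, m along the optical axis (not along the pixel's ray), 0 where there is no reading.
- eyes.calibration(name): a dict with "fov_y" (degrees; the focal length in pixels is half the picture's height over the tangent of half this angle, whatever the lens; pixels are square), "cx", "cy" (the principal point, pixels), "world_from_camera" (4x4, takes a point from camera to world coordinates). Camera axes: x right, y down, z forward; pixel columns grow to the right and rows downward; lengths in m; the calibration is good to about 2 mm. A picture is of the moment at which its call begins: read the wrist's pose just before it. calibration takes no time and is no camera call; for the wrist camera it gives the pose at the moment of the call.
- finish_job(): hands the job in; it is judged then, once.
The state is a dict: "clock": time; "q": joint angles; "qd": joint speeds; "joint_torque": joint torques, N m; "tool_pos": TCP position; "eef_rot": TCP orientation; "contact_force": force on the tool from outside, world axes, zero at the start; "moment": the same for the moment, N m; "opening": opening from 0.0 (shut) to 1.0 (fully open); "finger_force": force on a finger pad.
Only numpy, scipy, OpenCV 4.12 (cv2) and the standard library are available. Lean on these libraries where they do the work, as an engineer would, in place of code of your own. Each camera call takes 0.05 s, during which the arm holds its last target. There are 200 camera calls.

TASK

Ring for the dental technician by pressing the green call button all the way down and letting it go; then, with the fingers pointing down and without touching, point at the cast on the red plate by holding the fingertips just above its middle (one to five centimetres over the teeth) for about two seconds, and then point at the pink case pan it belongs in by holding them just above the middle of its mouth for about two seconds. Touch, move or lift nothing but the button, and do not bring the fingertips low over the middle of any other cast or pan, since that would point out the wrong one. Finish with the hand raised clear, fingertips at least 15 cm above the worktop.

Things in the scene. Friction and masses are not known exactly. Their poses are not given: they have to be found in the camera images.
- call (a joint): travel of the green call button: 0 m when up, 0.006 m fully down; a spring pushes it back up, about 5 N holds it fully down
- call_top (a point): centre of the top of the green push button's cap (36 mm across, flat, facing up) in a low round white housing fixed to the worktop; press straight down with closed fingers
- cast_red: THE CAST TO POINT AT: plaster dental cast on a red square-edged mounting plate, standing on the worktop, teeth up. Plate 85 x 80 x 14 mm, cream plinth 62 x 58 mm on it, a horseshoe of teeth on top; 46 mm high in all. Loose, 150 to 280 g. Origin: centre of the underside (the middle of the cast in plan); z up; the horseshoe opens towards +x
- cast_blue: another, not to be pointed at: plaster dental cast on a blue square-edged mounting plate, standing on the worktop, teeth up. Plate 85 x 80 x 14 mm, cream plinth 62 x 58 mm on it, a horseshoe of teeth on top; 46 mm high in all. Loose, 150 to 280 g. Origin: centre of the underside (the middle of the cast in plan); z up; the horseshoe opens towards +x
- cast_yellow: another, not to be pointed at: plaster dental cast on a yellow square-edged mounting plate, standing on the worktop, teeth up. Plate 85 x 80 x 14 mm, cream plinth 62 x 58 mm on it, a horseshoe of teeth on top; 46 mm high in all. Loose, 150 to 280 g. Origin: centre of the underside (the middle of the cast in plan); z up; the horseshoe opens towards +x
- pan_pink: THE PAN TO POINT AT: pink plastic case pan (open-topped tray), 130 x 190 x 45 mm outside, walls and floor 4 mm, empty, standing on the worktop; white blank ticket on its -x side. Loose, 350 g. Origin: centre of the underside (the middle of the pan in plan); x along the short side, z up
- pan_teal: another, not to be pointed at: teal plastic case pan (open-topped tray), 130 x 190 x 45 mm outside, walls and floor 4 mm, empty, standing on the worktop; white blank ticket on its -x side. Loose, 350 g. Origin: centre of the underside (the middle of the pan in plan); x along the short side, z up
- bowl: dark green plaster mixing bowl, 90 mm across the rim, 60 mm high, loose, a bystander. Origin: centre of the underside
Things that resemble listed ones, but are neither listed nor needed, are in the scene too. What is meant by the part that bears call is not blue, and is the larger of those in its own colour.

How it is judged:
On the way, in this order (a step that is already met when the one before it is completed fails the run):
1. the green call button is pressed all the way down (value of joint call above 0.005 m), for 0.05 s.
2. the call button is let go (value of joint call below 0.0015 m), for 0.1 s.
3. the fingers point down at the red-plated cast for 1.6 s: TCP within 25 mm of its middle in plan and 20 to 80 mm above its teeth (horizontal distance between the grasp point and cast_red below 0.025 m and z of the grasp point in the frame of cast_red between 0.066 and 0.126 m and angle between the grasp point's own z axis and vertical above 2.5 rad), for 1.6 s.
4. the fingers point down at the pink pan for 1.6 s: TCP within 35 mm of its middle in plan and from 10 mm below to 80 mm above its rim (horizontal distance between the grasp point and pan_pink below 0.035 m and z of the grasp point in the frame of pan_pink between 0.035 and 0.125 m and angle between the grasp point's own z axis and vertical above 2.5 rad), for 1.6 s.
At the end, for the whole second after the job is handed in: the call button is up again, every cast, both pans and the bowl stand upright and at rest within 5 mm of where they began, and the TCP is more than 15 cm above the worktop (height (world z) of the grasp point above 0.15 m and value of joint call below 0.0015 m and distance of each of cast_red, cast_blue, cast_yellow, pan_pink, pan_teal, bowl from where it was at the start of the episode below 0.005 m and angle between each of cast_red, cast_blue, cast_yellow, pan_pink, pan_teal, bowl's own z axis and vertical below 0.06 rad and linear speed of each of cast_red, cast_blue, cast_yellow, pan_pink, pan_teal, bowl below 0.02 m/s); the robot touches nothing.
It fails at once if a cast, pan or the bowl is touched by the fingers or arm (contact force between any of the fingers, the arm and cast_red above 0.3 N or contact force between any of the fingers, the arm and cast_blue above 0.3 N or contact force between any of the fingers, the arm and cast_yellow above 0.3 N or contact force between any of the fingers, the arm and pan_pink above 0.3 N or contact force between any of the fingers, the arm and pan_teal above 0.3 N or contact force between any of the fingers, the arm and bowl above 0.3 N).
It fails at once if a cast, pan or the bowl is moved or lifted by more than 8 mm (distance of any of cast_red, cast_blue, cast_yellow, pan_pink, pan_teal, bowl from where it was at the start of the episode above 0.008 m).
It fails at once if the wrong cast or pan is pointed at: TCP within 20 mm of its middle in plan and less than 70 mm above its top ((horizontal distance between the grasp point and cast_blue below 0.02 m and z of the grasp point in the frame of cast_blue below 0.116 m) or (horizontal distance between the grasp point and cast_yellow below 0.02 m and z of the grasp point in the frame of cast_yellow below 0.116 m) or (horizontal distance between the grasp point and pan_teal below 0.02 m and z of the grasp point in the frame of pan_teal below 0.115 m)).
It also fails if it takes over 54 s, if anything falls off the work surface, if the arm or the gripper's body presses on something with over 40 N, if the wrist force passes 120 N, or if a joint passes its speed limit or range.

## Working session

There is one attempt and no reset: what is moved stays moved. The work goes in short steps, Python scripts to look and compute and a tool call to move; the robot and the scene stay as the last step left them, time stands still between calls to the robot, and variables do not carry over. Pictures are saved under pics/ and viewed, at most 10 in all, crops included, and the job is handed in when it is done.

Besides the shell and the picture viewer there is one more tool, called after "Request:" as a command line: name --argument value ..., lists and objects as JSON in quotes. send_rows: Moves the arm, as the interface text tells. Scaled input: -1 to 1 covers 30 cm each way for a shift and 2 pi rad each way for a turn. Its arguments: {"type":"object","properties":{"rows":{"type":"string"},"jaw":{"type":"number"},"force":{"type":"number"}},"required":["rows"]}

```bash
mkdir -p pics
cat > h.py <<'E'
import numpy as np, cv2
from plant import sensors, eyes
def snap(n,f):
    c=eyes.calibration(n); im,d=eyes.snapshot(n)
    cv2.imwrite(f'pics/{f}.png',cv2.cvtColor(im,cv2.COLOR_RGB2BGR)); np.savez(f'pics/{f}.npz',im=im,d=d,M=c['world_from_camera'],k=[c['fov_y'],c['cx'],c['cy']])
def load(f):
    z=np.load(f'pics/{f}.npz'); return z['im'],z['d'],z['M'],z['k']
def pts(f):
    im,d,M,k=load(f); fl=210/np.tan(np.radians(k[0])/2)
    v,u=np.mgrid[:420,:560]
    P=np.stack([(u-k[1])/fl*d,(v-k[2])/fl*d,d],-1)
    return im,d,P@M[:3,:3].T+M[:3,3]
def ray(f,u,v,z):
    im,d,M,k=load(f); fl=210/np.tan(np.radians(k[0])/2)
    r=M[:3,:3]@np.array([(u-k[1])/fl,(v-k[2])/fl,1]); return M[:3,3]+r*(z-M[2,3])/r[2]
E
python3 - <<'E'
from h import *
for n in('scene','side','wrist'): snap(n,n+'0'); print(n,eyes.calibration(n))
print(sensors.get_state())
E
```

```text
scene {'fov_y': 43.84719425911598, 'cx': 279.1160314371378, 'cy': 227.68924122957947, 'world_from_camera': array([[ 0.83617988,  0.44399972, -0.32197431,  0.92973342],
       [ 0.54823538, -0.66003172,  0.51361085, -0.54617234],
       [ 0.01552982, -0.60598876, -0.7953216 ,  0.96585058],
       [ 0.        ,  0.        ,  0.        ,  1.        ]])}
side {'fov_y': 42.954251577834434, 'cx': 275.5102787291855, 'cy': 204.2397235656051, 'world_from_camera': array([[-0.9946758 , -0.04381231,  0.09327663,  0.45266144],
       [-0.10102404,  0.59329942, -0.79861752,  0.88238402],
       [-0.02035169, -0.80378871, -0.59456667,  0.67174901],
       [ 0.        ,  0.        ,  0.        ,  1.        ]])}
wrist {'fov_y': 59.50629151940515, 'cx': 280.58662074365844, 'cy': 211.27482153830263, 'world_from_camera': array([[ 9.99999409e-01,  8.03527103e-04, -7.32339769e-04,
         6.23908199e-01],
       [ 5.31216721e-04, -9.48852991e-01, -3.15717784e-01,
         8.14562288e-02],
       [-9.48570576e-04,  3.15717208e-01, -9.48852857e-01,
         3.83868830e-01],
       [ 0.00000000e+00,  0.00000000e+00,  0.00000000e+00,
         1.00000000e+00]])}
{'clock': 0.15, 'q': array([ 0.03377442,  0.68979871, -0.19454627,  1.56608024,  0.15729345,
        0.9024832 , -0.21510317]), 'qd': array([-0.00033178, -0.00310546, -0.00031896, -0.00536712,  0.00192199,
        0.00120286,  0.00066101]), 'joint_torque': array([-1.46674727e-03, -5.27863634e+01, -1.26819178e+00, -1.53587687e+01,
       -5.24473807e-02,  3.92338901e-03,  1.12435155e-04]), 'tool_pos': array([ 6.24557747e-01, -4.73711927e-06,  2.56796738e-01]), 'eef_rot': array([ 7.07072953e-01,  7.07140271e-01, -5.15601340e-04, -4.58459152e-04]), 'contact_force': array([-0.2580579 ,  0.39574022, -0.9112621 ]), 'moment': array([0.00886304, 0.02260444, 0.08110961]), 'finger_force': 0.0, 'opening': 0.9971317916488228}
```

View pics/scene0.png

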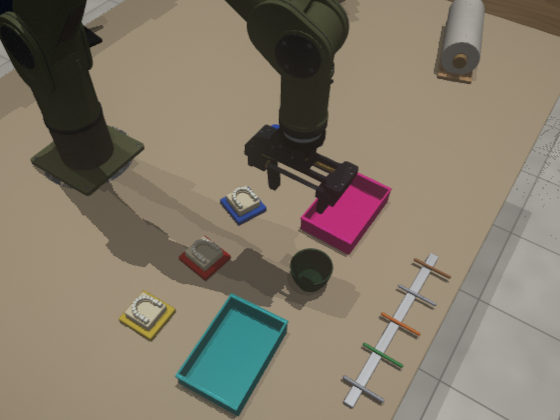

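View pics/side0.png

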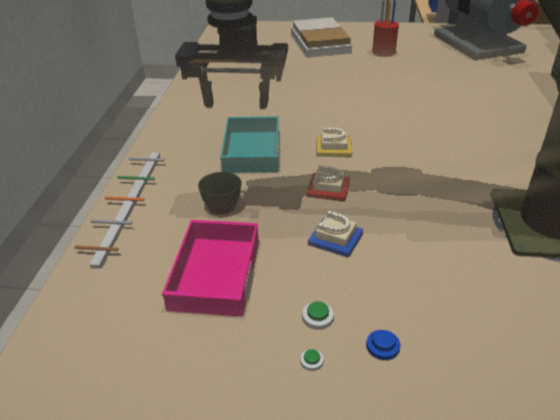

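The scene view shows the red cast at (205,256), blue at (243,202), yellow at (147,313), the pink pan at (346,208), the teal pan at (234,350) and the bowl at (311,270).

In the side view, the candidates for the button are large green (318,313), small green (312,358) and blue (384,344). I choose (318,313): it is green and the larger of the two greens.

```bash
cat > m.py <<'E'
from h import *
def comp(f,lo,hi,seed,zmin=.004):
    im,d,P=pts(f); hsv=cv2.cvtColor(im,cv2.COLOR_RGB2HSV)
    m=cv2.inRange(hsv,lo,hi); n,l,st,_=cv2.connectedComponentsWithStats(m)
    v,u=np.argwhere(m>0)[np.argmin(np.hypot(*(np.argwhere(m>0)-seed[::-1]).T))]
    k=l==l[v,u]; q=P[k&(d>0)]; q=q[q[:,2]>zmin]
    mu=np.argwhere(k).mean(0)[::-1]
    r=cv2.minAreaRect((q[:,:2]*1000).astype(np.float32))
    print(f,seed,'n',k.sum(),'pix',mu.round(1),'med',np.median(q,0).round(4),'z95',np.percentile(q[:,2],[5,50,95]).round(4),'rect',np.round(r[0],1),np.round(r[1],1),round(r[2]))
    return q
E
python3 - <<'E'
from m import *
S=np.array
G=((45,80,40),(75,255,255)); 
for f,l in {'side0':[('big',*G,(318,310)),('small',*G,(312,356)),('blueb',(110,120,60),(125,255,255),(384,342)),
 ('red',(0,150,60),(6,255,255),(328,190)),('blue',(110,120,60),(125,255,255),(335,242)),('yel',(22,150,60),(32,255,255),(334,150)),
 ('pink',(150,120,60),(175,255,255),(215,260)),('teal',(80,80,40),(95,255,255),(250,150))],
 'scene0':[('red',(0,150,60),(6,255,255),(205,270)),('blue',(110,120,60),(125,255,255),(243,215)),('yel',(22,150,60),(32,255,255),(147,328)),('pink',(150,120,60),(175,255,255),(346,208)),('teal',(80,80,40),(95,255,255),(234,350))]}.items():
  for n,lo,hi,s in l: print(n,end=' '); comp(f,lo,hi,S(s))
im=cv2.imread('pics/side0.png')[280:390,260:430]; cv2.imwrite('pics/crop.png',cv2.resize(im,None,fx=4,fy=4))
im,d,P=pts('side0'); q=P[170:215,198:244].reshape(-1,3); q=q[q[:,2]>.02]; print('bowl',np.median(q,0),q.min(0),q.max(0))
E
```

```text
big side0 [318 310] n 295 pix [317.6 310.2] med [0.4578 0.2885 0.0201] z95 [0.0176 0.0201 0.0221] rect [458.2 287.4] [30.8 35.9] 1
small side0 [312 356] n 162 pix [311.6 356. ] med [0.4634 0.3737 0.0137] z95 [0.0118 0.0137 0.0153] rect [463.6 373.6] [21.7 23.1] 29
blueb side0 [384 342] n 707 pix [382.9 343.9] med [0.357  0.3445 0.0166] z95 [0.0078 0.0166 0.022 ] rect [356.3 340.5] [45.2 48.7] 75
red side0 [328 190] n 135 pix [331.9 193.1] med [ 0.4358 -0.0523  0.0115] z95 [0.0096 0.0115 0.014 ] rect [445.2 -53.5] [80.6 34.2] 14
blue side0 [335 242] n 390 pix [338.6 242.7] med [0.4195 0.1121 0.0119] z95 [0.0091 0.0119 0.0141] rect [430.4  86.1] [79.2 82.1] 68
yel side0 [334 150] n 117 pix [336.1 148.1] med [ 0.424  -0.2328  0.0116] z95 [0.0094 0.0116 0.0142] rect [ 439.1 -258.5] [74.6 81.8] 86
pink side0 [215 260] n 7045 pix [211.5 267.8] med [0.6538 0.2145 0.0268] z95 [0.0045 0.0268 0.0444] rect [645.4 198.4] [201.6 131.5] 90
teal side0 [250 150] n 1388 pix [251.9 142.4] med [ 0.6344 -0.2399  0.0423] z95 [0.0042 0.0423 0.0445] rect [ 639.3 -233.8] [127.3 203.7] 6
red scene0 [205 270] n 318 pix [204.  264.5] med [ 0.4779 -0.1177  0.0147] z95 [0.0112 0.0147 0.0176] rect [453.  -89.5] [79.1 81.8] 80
blue scene0 [243 215] n 258 pix [242.1 210.7] med [0.4567 0.0576 0.0149] z95 [0.0111 0.0149 0.018 ] rect [434.4  80. ] [77.8 83.4] 67
yel scene0 [147 328] n 398 pix [149.  322.7] med [ 0.472  -0.2914  0.0146] z95 [0.0119 0.0146 0.0177] rect [ 442.5 -264.9] [83.1 79. ] 1
pink scene0 [346 208] n 3692 pix [347.1 213.5] med [0.6586 0.183  0.0094] z95 [0.0044 0.0094 0.0473] rect [640.8 130.9] [152.1 331.6] 1
teal scene0 [234 350] n 7439 pix [232.8 353.3] med [ 0.6364 -0.2364  0.0072] z95 [0.0044 0.0072 0.0469] rect [ 641.1 -236.2] [131.3 199.7] 5
bowl [ 0.67179358 -0.01811821  0.04320363] [ 0.45266144 -0.05005059  0.02003809] [0.71553096 0.88238402 0.67174901]
```

View pics/crop.png

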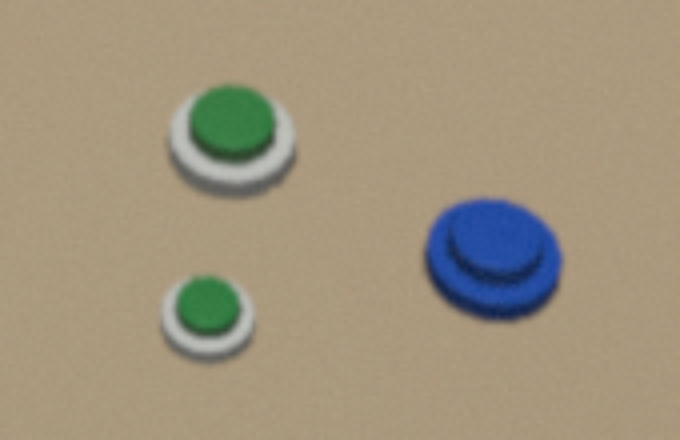

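View pics/wrist0.png

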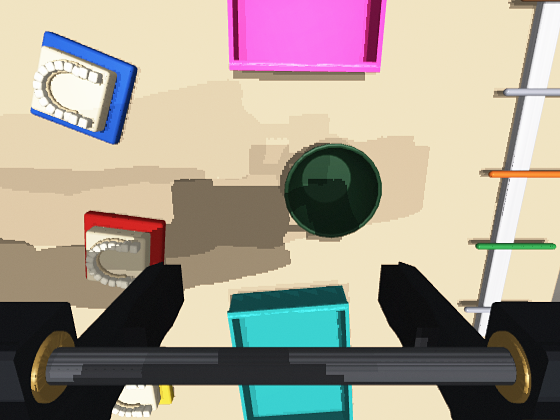

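The crop shows the large green button in its white housing (upper left), clearly bigger than the small green one below it. The wrist view shows the bowl at (332,190), the red cast at (125,248) and the blue cast at (83,87). I'll close the fingers and move above the button.

Request:
send_rows --rows "0.12 -0.07 0 0;0.24 -0.14 0 0;0.36 -0.21 0 0;0.48 -0.28 0 0;0.6 -0.35 0 0;0.72 -0.42 0 0;0.84 -0.49 0 0;0.96 -0.555 0 0;0.96 -0.555 0.2 0;0.96 -0.555 0.2 0" --jaw 1 --force 20

```text
clock: 0.98
tool_pos: [0.4557, 0.2913, 0.1956]
eef_rot: [0.705, 0.71, -0.0, -0.001]
contact_force: [-0.7, -1.7, -0.6]
opening: 0.266
finger_force: 0.0
```

Run:
```python
from m import *
snap('wrist','w1'); s=sensors.get_state(); print(s['tool_pos'],s['eef_rot'],s['opening'],s['contact_force'])
im,d,P=pts('w1'); m=cv2.inRange(cv2.cvtColor(im,cv2.COLOR_RGB2HSV),(45,80,40),(75,255,255))
n,l,st,c=cv2.connectedComponentsWithStats(m)
for i in range(1,n):
    if st[i,4]>150:
        q=P[(l==i)&(d>0)]; t=np.median(q[:,2]); r=cv2.minAreaRect((q[np.abs(q[:,2]-t)<.003][:,:2]*1000).astype(np.float32))
        print(st[i],c[i],t,r)
```

```text
[0.45503362 0.28798268 0.19269901] [ 0.70566379  0.70853558 -0.00389764 -0.00086845] 0.22282531742651202 [-0.92282008 -1.44206698 -2.05322092]
[277  78  31  31 734] [292.03405995  93.18119891] 0.014954721816677258 ((463.2705078125, 369.9212646484375), (24.025957107543945, 22.91449546813965), 0.5007271766662598)
[ 264  178   41   41 1313] [283.87585682 198.312262  ] 0.02171794948494188 ((457.7984313964844, 283.34320068359375), (33.77885818481445, 34.54627227783203), 89.70651245117188)
```

View pics/w1.png

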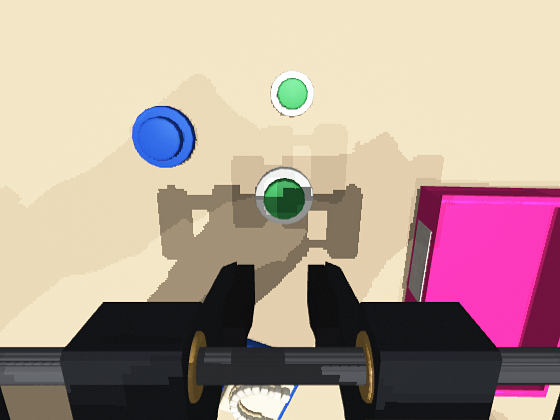

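The wrist view shows the large green button at (284,198), with the small green at (292,93) and the blue at (163,137). The two views agree on the target to within 4 mm, so I press it.

Request:
send_rows --rows "-0.01 0.003 0.1 0;-0.01 0.003 0.2 0;-0.01 0.003 0.3 0;-0.01 0.003 0.4 0;-0.01 0.003 0.46 0;-0.01 0.003 0.5 0;-0.01 0.003 0.52 0;-0.01 0.003 0.535 0;-0.01 0.003 0.545 0;-0.01 0.003 0.545 0"

```text
clock: 1.87
tool_pos: [0.4593, 0.2845, 0.0353]
eef_rot: [0.707, 0.707, -0.0, 0.0]
contact_force: [-2.3, -2.3, 4.3]
opening: 0.004
finger_force: 2.4
```

Request:
send_rows --rows "0 0 0.005 0;0 0 0.01 0;0 0 0.015 0;0 0 0.015 0;0 0 0.015 0"

```text
clock: 2.28
tool_pos: [0.4594, 0.2845, 0.0345]
eef_rot: [0.707, 0.707, 0.001, 0.001]
contact_force: [-7.9, -4.1, 40.9]
opening: 0.005
finger_force: 20.4
```

The button has bottomed out at 41 N. I'll release and rise.

Request:
send_rows --rows "0 0 -0.05 0;0 0 -0.15 0;0 0 -0.27 0;0 0 -0.4 0;0 0 -0.53 0;0 0 -0.66 0;0 0 -0.66 0;0 0 -0.66 0"

```text
clock: 2.95
tool_pos: [0.4611, 0.2861, 0.2309]
eef_rot: [0.707, 0.707, 0.004, 0.001]
contact_force: [0.7, 0.2, -1.3]
opening: 0.004
finger_force: 0.0
```

Request:
send_rows --rows "-0.12 0 0 0;-0.24 0 0 0;-0.36 0 0 0;-0.48 0 0 0;-0.6 0 0 0;-0.72 0 0 0;-0.84 0 0 0;-0.9 0 0 0;-0.9 0 0 0;-0.9 0 0 0"

```text
clock: 3.78
tool_pos: [0.4589, 0.0142, 0.2267]
eef_rot: [0.708, 0.706, -0.0, -0.0]
contact_force: [0.2, 0.4, -0.5]
opening: 0.005
finger_force: 0.0
```

Run:
```python
from m import *
s=sensors.get_state(); print(s['tool_pos'],s['eef_rot'],s['contact_force'])
for n in('side','scene','wrist'): snap(n,n+'2')
comp('side2',(45,80,40),(75,255,255),np.array((318,310)))
comp('scene2',(0,150,60),(6,255,255),np.array((205,270)))
comp('wrist2',(0,120,60),(8,255,255),np.array((200,330)))
```

```text
[0.45890025 0.01421367 0.22671112] [ 7.07998771e-01  7.06213334e-01 -4.68938067e-04 -4.97118989e-04] [ 0.24018291  0.39274837 -0.50186716]
side2 [318 310] n 294 pix [317.6 310.2] med [0.4578 0.289  0.0203] z95 [0.0168 0.0203 0.0221] rect [458.1 286.7] [30.8 34.7] 3
scene2 [205 270] n 360 pix [205.4 264.4] med [ 0.4805 -0.1155  0.0147] z95 [0.0109 0.0147 0.0181] rect [451.7 -88.9] [79.7 84.6] 82
wrist2 [200 330] n 1870 pix [265.2 255.8] med [ 0.438  -0.0575  0.0136] z95 [0.0071 0.0136 0.015 ] rect [454.7 -47.5] [151.2  84.9] 82
```

View pics/side2.png

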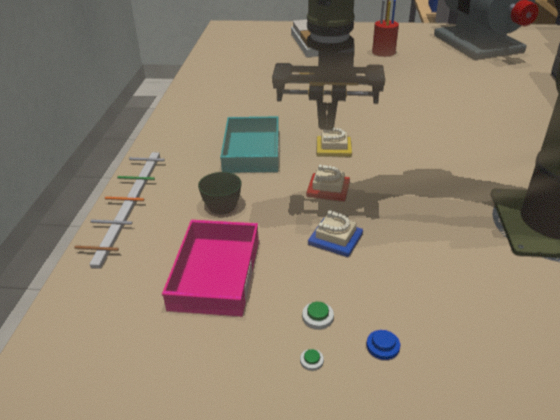

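The side view shows the button up again at (318,310) and every object where it began, with the red cast at (329,185). Next I point at the red cast, at about (0.451, -0.089).

Request:
send_rows --rows "-0.12 -0.01 0 0;-0.24 -0.02 0 0;-0.343 -0.027 0 0;-0.343 -0.027 0.08 0;-0.343 -0.027 0.18 0;-0.343 -0.027 0.28 0;-0.343 -0.027 0.36 0;-0.343 -0.027 0.41 0;-0.343 -0.027 0.43 0;-0.343 -0.027 0.43 0"

```text
clock: 4.77
tool_pos: [0.4511, -0.0863, 0.0973]
eef_rot: [0.706, 0.708, -0.0, -0.001]
contact_force: [-0.4, 1.0, -0.3]
opening: 0.007
finger_force: 0.0
```

Request:
send_rows --rows "0 0 0 0;0 0 0 0;0 0 0 0;0 0 0 0;0 0 0 0;0 0 0 0;0 0 0 0;0 0 0 0;0 0 0 0;0 0 0 0"

```text
clock: 5.6
tool_pos: [0.4513, -0.0879, 0.0984]
eef_rot: [0.707, 0.707, 0.0, 0.0]
contact_force: [1.2, -0.2, 0.2]
opening: 0.006
finger_force: 0.0
```

Run:
```python
from m import *
s=sensors.get_state(); print(s['tool_pos'],s['contact_force'])
snap('side','side3'); snap('scene','scene3')
a=cv2.imread('pics/side3.png')[60:300,150:420]; b=cv2.imread('pics/scene3.png')[130:370,100:400]
cv2.imwrite('pics/c3.png',np.hstack([a,b]))
```

```text
[ 0.45133845 -0.08789865  0.0984161 ] [ 1.23559615 -0.22624729  0.20403644]
```

View pics/c3.png

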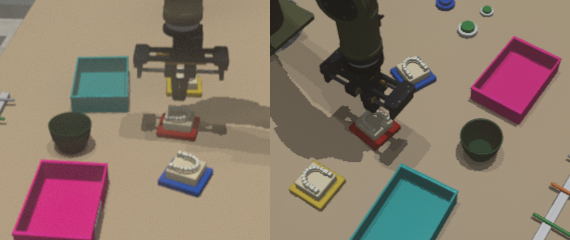

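The fingertips are just above the red cast, at (180,110) in the left crop and (375,115) in the right one. I'll hold for about 1.7 s more, then rise.

Request:
send_rows --rows "0 0 0 0;0 0 0 0;0 0 0 0;0 0 0 0;0 0 0 0;0 0 0 0;0 0 0 0;0 0 0 0;0 0 0 0;0 0 0 0"

```text
clock: 6.53
tool_pos: [0.4513, -0.0879, 0.0984]
eef_rot: [0.707, 0.707, 0.0, 0.0]
contact_force: [0.1, -0.6, 0.1]
opening: 0.006
finger_force: 0.0
```

Request:
send_rows --rows "0 0 0 0;0 0 0 0;0 0 0 0;0 0 0 0;0 0 0 0;0 0 0 0;0 0 0 0;0 0 0 0;0 0 0 0;0 0 0 0"

```text
clock: 7.37
tool_pos: [0.4513, -0.0879, 0.0984]
eef_rot: [0.707, 0.707, 0.0, 0.0]
contact_force: [0.7, -0.8, 0.2]
opening: 0.007
finger_force: 0.0
```

Request:
send_rows --rows "0 0 -0.1 0;0 0 -0.2 0;0 0 -0.3 0;0 0 -0.4 0;0 0 -0.43 0;0 0 -0.43 0"

```text
clock: 7.87
tool_pos: [0.4527, -0.0881, 0.2298]
eef_rot: [0.707, 0.707, 0.002, 0.002]
contact_force: [0.2, 0.0, -0.3]
opening: 0.008
finger_force: 0.0
```

Run:
```python
from m import *
s=sensors.get_state(); print(s['tool_pos'])
snap('side','side4');snap('scene','scene4')
for f,p in(('side4',(215,260)),('scene4',(346,208))):
    q=comp(f,(150,120,60),(175,255,255),np.array(p))
    q=q[(np.abs(q[:,2]-.043)<.006)]; print(cv2.minAreaRect((q[:,:2]*1000).astype(np.float32)))
```

```text
[ 0.45269592 -0.08814628  0.22981743]
side4 [215 260] n 7036 pix [211.5 267.8] med [0.6535 0.2123 0.0268] z95 [0.0044 0.0268 0.0443] rect [645.1 198.4] [202.4 131.6] 89
((645.3489990234375, 198.35797119140625), (202.4110107421875, 131.16314697265625), 89.38668823242188)
scene4 [346 208] n 4497 pix [345. 209.] med [0.6433 0.2037 0.01  ] z95 [0.0045 0.01   0.0471] rect [639.3 196.4] [202.3 147.8] 89
((647.0772094726562, 196.51699829101562), (202.4749298095703, 131.71788024902344), 89.11808013916016)
```

Request:
send_rows --rows "0.11 0.075 0 0;0.22 0.15 0 0;0.33 0.225 0 0;0.44 0.3 0 0;0.55 0.375 0 0;0.66 0.45 0 0;0.77 0.525 0 0;0.88 0.6 0 0;0.95 0.646 0 0;0.95 0.646 0 0"

```text
clock: 8.8
tool_pos: [0.6455, 0.2047, 0.2245]
eef_rot: [0.705, 0.71, 0.001, -0.002]
contact_force: [-0.1, 0.6, -0.1]
opening: 0.005
finger_force: 0.0
```

Request:
send_rows --rows "0 0 0.08 0;0 0 0.18 0;0 0 0.28 0;0 0 0.36 0;0 0 0.41 0;0 0 0.44 0;0 0 0.44 0;0 0 0.44 0;0 0 0.44 0;0 0 0.44 0"

```text
clock: 9.63
tool_pos: [0.646, 0.1973, 0.0968]
eef_rot: [0.707, 0.707, 0.001, 0.001]
contact_force: [-0.9, -0.3, 0.2]
opening: 0.006
finger_force: 0.0
```

Request:
send_rows --rows "0 0 0 0;0 0 0 0;0 0 0 0;0 0 0 0;0 0 0 0;0 0 0 0;0 0 0 0;0 0 0 0;0 0 0 0;0 0 0 0"

```text
clock: 10.47
tool_pos: [0.6451, 0.1971, 0.0954]
eef_rot: [0.707, 0.707, 0.0, 0.0]
contact_force: [-0.6, 0.2, -0.4]
opening: 0.005
finger_force: 0.0
```

Request:
send_rows --rows "0 0 0 0;0 0 0 0;0 0 0 0;0 0 0 0;0 0 0 0;0 0 0 0;0 0 0 0;0 0 0 0;0 0 0 0;0 0 0 0"

```text
clock: 11.3
tool_pos: [0.6451, 0.1971, 0.0955]
eef_rot: [0.707, 0.707, 0.0, 0.0]
contact_force: [-0.7, 0.1, 0.0]
opening: 0.009
finger_force: 0.0
```

Run:
```python
from m import *
snap('side','side5'); snap('scene','scene5')
a=cv2.imread('pics/side5.png')[60:380,100:420]; b=cv2.imread('pics/scene5.png')[60:380,100:420]
cv2.imwrite('pics/c5.png',np.hstack([a,b]))
```

```text
(no output)
```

View pics/c5.png

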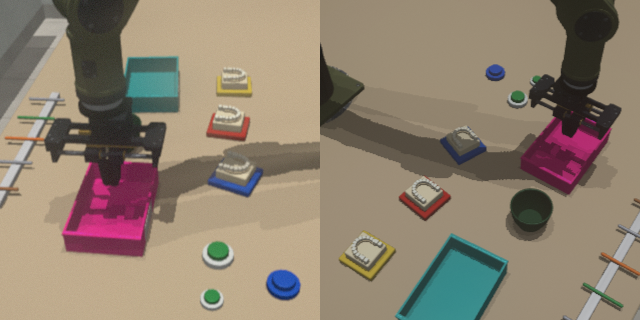

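The fingertips are over the middle of the pink pan, at (112,180) in the left crop and (572,130) in the right one. I'll hold briefly, then rise.

Request:
send_rows --rows "0 0 0 0;0 0 0 0;0 0 0 0;0 0 0 0;0 0 0 0;0 0 0 0"

```text
clock: 11.9
tool_pos: [0.6451, 0.1971, 0.0954]
eef_rot: [0.707, 0.707, 0.0, -0.0]
contact_force: [0.1, -0.2, -0.4]
opening: 0.008
finger_force: 0.0
```

Request:
send_rows --rows "0 0 -0.1 0;0 0 -0.2 0;0 0 -0.3 0;0 0 -0.4 0;0 0 -0.45 0;0 0 -0.45 0;0 0 -0.45 0;0 0 -0.45 0;0 0 -0.45 0;0 0 -0.45 0"

```text
clock: 12.73
tool_pos: [0.6443, 0.1968, 0.2288]
eef_rot: [0.707, 0.707, -0.001, -0.001]
contact_force: [-0.3, 0.1, -0.4]
opening: 0.004
finger_force: 0.0
```

Run:
```python
from plant import sensors, finish_job
print(sensors.get_state()['tool_pos']); print(finish_job())
```

```text
[0.64430919 0.19683342 0.22875344]
the job is handed in; nothing more can be done
None
```

I pressed and released the green call button, pointed at the red-plated cast and then the pink pan for over two seconds each, and handed the job in with the TCP 0.229 m above the worktop; no verdict was returned.

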